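# Load the paint-jar shaker and start it

## Robot

A 7-joint arm with a two-finger parallel gripper is mounted at the origin on the work surface. World frame = base frame: x ahead of the robot, y to its left, z up, the work surface at z = 0. Lengths are in m, angles in rad, forces in N, time in s.
With the tool pointing down it reaches from about 0.35 to 0.9 m from the base axis. Payload 8.1 kg.
Tool frame: the origin (TCP) lies at the centre of the arm's flange, where the gripper is bolted on; the fingertips stand 178 mm ahead of it and the grasp point (between the pads) lies 159 mm ahead of it; z points along the fingers, y is the line along which they close (so a half turn about z gives the same grasp; the last joint's range is limited). The gripper opens to 92 mm and grips with 3 to 60 N. Pads are 19 mm wide; open, the fingers measure 130 mm over their backs; the gripper's body (75 mm by 190 mm) begins 47 mm behind the grasp point.
Start: joints at [-1.274, 0.434, 0.025, 1.573, -0.012, 1.134, -0.075], TCP at [0.243, 0.576, 0.405] pointing down, gripper open.
Joint ranges: [-2.62, 2.62], [-0.44, 2.09], [-1.27, 1.32], [0.08, 2.57], [-1.32, 4.46], [0.12, 2], [-2.74, 2.74]. Speed limits (rad/s): [2.22, 2.22, 3.01, 3.01, 3.14, 3.14, 3.14].

## Interface

Orientations are given as a unit quaternion [x, y, z, w].
In Python, from rig import get_state, snapshot, job_done gives the robot as it stands.
- The arm moves only by the tool step_arm, never from a script. Its argument "increments" is text: rows parted by semicolons, each of 5 numbers parted by spaces: the opening, from -1 (shut) to 1 (fully open), then the shift along the tool's x, y, z as a fraction of full scale, then the turn about the tool's z as a fraction of full scale. In form: gripper x y z spin; .... A call has 1 to 10 rows; each row is the pose to reach, as a shift and turn from the pose commanded when the call began, along the tool's axes at that moment; what a row does not reach only later rows make up. Full scale, the value 1, is 0.3 m for a shift and 30 degrees for a turn. A row lasts 1/8 s, in which the tool goes at most 62.5 mm and 10.7 degrees, less where a joint would pass 70% of its speed; a pose out of reach is approached as far as the arm can. A call with a number of a shift or a turn outside -1 to 1 is refused whole. A call with a gripper value outside its range is refused whole. The fingers move at their own pace and stop on an object; the grip force is fixed at half the most. Time passes only in rows, so rows that repeat a pose let the fingers close. It gives the time, the measured TCP pose, the force, the opening and the grip force at its end, in the units of the state.
- get_state(): the state, without advancing time (a new reading comes with each control period).
- snapshot(name): name is "scene" or "side" or "wrist"; returns a dict with "color" (384x512x3 uint8, red, green, blue), "intrinsics" (3x3 intrinsics, pixels), "world_from_camera" (4x4, takes a point from camera to world coordinates). Camera axes: x right, y down, z forward; pixel columns grow to the right and rows downward; lengths in m; the calibration is good to about 2 mm. The wrist camera is an equidistant fisheye: a pixel r from the principal point sees the ray r / f radians off the axis. A picture is of the moment at which its call begins. There is no depth.
- job_done(): hands the job in; it is judged then, once.
The state is a dict: "t": time; "joint_pos": joint angles; "joint_velocities": joint speeds; "effort": joint torques, N m; "tool_pos": TCP position; "eef_rot": TCP orientation; "ft_force": force on the tool from outside, world axes, zero at the start; "torque": the same for the moment, N m; "gripper_width": finger opening in m; "grasp_force": force on a finger pad.
Only numpy, scipy, OpenCV 4.12 (cv2) and the standard library are available. Lean on these libraries where they do the work, as an engineer would, in place of code of your own. Each camera call takes 0.05 s, during which the arm holds its last target. There are 200 camera calls.

## Task

Raise the shaker's stiff clear cover until it stands about upright, drop every paint jar that is on the bench into a pocket of its own, upright and down on the pocket floor, then swing the cover down, press it fully shut and only then push the green start button all the way in and let go. Leave the masking tape, the cup and the screwdriver where they are.

Things in the scene. Friction and masses are not known exactly. Their poses are not given: they have to be found in the camera images.
- shaker: paint-jar shaker fixed to the bench: a grey tray 166 (x) x 238 (y) x 38 mm high with six square pockets (2 rows in x by 3 columns in y), and a blue start panel 100 x 70 mm, 38 mm high, joined to its -y end (y -119 to -189 mm, x -71 to +29 mm). Origin at table level, under the middle of the six pockets; the tray spans x -71 to +95 mm, y -119 to +119 mm; +z up, its front (cover grip) faces -x
- cover (a joint): angle of the clear orange-edged hinged cover, rad: 0 fully shut, 1.75 leaning back past upright (stop). The hinge is stiff: the cover stays where it is left. Shut, it is a hood 166 x 238 mm whose flat top is 85 mm above the table, skirts 41 mm deep; an orange tongue sticks out in front
- cover_grip (a point): middle of the orange grip at the end of the cover's tongue: a bar 26 mm long (along the hinge axis, shaker y) and 20 mm in diameter, 37 mm in front of the cover's front face, 60 mm above the table when shut; it moves with the cover, 204 mm from the hinge axis. The tongue behind it is 18 mm wide and 10 mm thick
- cover_press (a point): point on the outer face of the cover's top, 26 mm behind its front edge, on the middle line; good for pressing down (85 mm above the table when shut)
- cover_hinge (a point): middle of the hinge axis, at the rear edge of the tray (95 mm behind the shaker's origin, 40 mm above the table); the axis runs along shaker y
- start (a joint): travel of the green start button, m: 0 out, 0.006 fully pressed; springs back, about 5 N
- start_top (a point): middle of the top of the round green start button (36 mm across) on the blue panel; press straight down
- pocket0 (a point): centre of the floor of pocket 0 (front row): a square well 62 x 62 mm, 30 mm deep, its floor 8 mm and its rim 38 mm above the table; columns 82 mm apart along y, rows 68 mm apart along x
- pocket1 (a point): centre of the floor of pocket 1 (front row): a square well 62 x 62 mm, 30 mm deep, its floor 8 mm and its rim 38 mm above the table; columns 82 mm apart along y, rows 68 mm apart along x
- pocket2 (a point): centre of the floor of pocket 2 (front row): a square well 62 x 62 mm, 30 mm deep, its floor 8 mm and its rim 38 mm above the table; columns 82 mm apart along y, rows 68 mm apart along x
- pocket3 (a point): centre of the floor of pocket 3 (rear row): a square well 62 x 62 mm, 30 mm deep, its floor 8 mm and its rim 38 mm above the table; columns 82 mm apart along y, rows 68 mm apart along x
- pocket4 (a point): centre of the floor of pocket 4 (rear row): a square well 62 x 62 mm, 30 mm deep, its floor 8 mm and its rim 38 mm above the table; columns 82 mm apart along y, rows 68 mm apart along x
- pocket5 (a point): centre of the floor of pocket 5 (rear row): a square well 62 x 62 mm, 30 mm deep, its floor 8 mm and its rim 38 mm above the table; columns 82 mm apart along y, rows 68 mm apart along x
- jar0: red paint jar with white screw cap, a round upright cylinder 52 mm in diameter and 64 mm high, about 120 g; origin at the centre of its base, z up its axis. Absent in some starts
- jar1: blue paint jar with white screw cap, a round upright cylinder 52 mm in diameter and 64 mm high, about 120 g; origin at the centre of its base, z up its axis. Absent in some starts
- jar2: yellow paint jar with white screw cap, a round upright cylinder 52 mm in diameter and 64 mm high, about 120 g; origin at the centre of its base, z up its axis. Absent in some starts
- jar3: green paint jar with white screw cap, a round upright cylinder 52 mm in diameter and 64 mm high, about 120 g; origin at the centre of its base, z up its axis. Absent in some starts
- jar4: orange paint jar with white screw cap, a round upright cylinder 52 mm in diameter and 64 mm high, about 120 g; origin at the centre of its base, z up its axis. Absent in some starts
- tape: bystander: red roll of masking tape lying flat, 96 mm across, 25 mm high; origin under its centre
- water: bystander: white cup, 72 mm across the rim, 80 mm high; origin under its centre
- driver: bystander: screwdriver lying on the bench
There are look-alikes about, which are no part of the job. Leave any turquoise look-alike of the jar0 alone.

How it is judged:
By the outcome, as a careful person would: the job done as asked, in the order asked, and still so for the second after the job is handed in, with the robot touching nothing.
Of jar0, jar1, jar2, jar3, jar4 only 3 to 5 are there at a start; the rules pass over those that are not, and their reading is None.
At some moment in a run one of jar0, jar1, jar2, jar3, jar4 may be knocked a few centimetres aside while the robot is not near it.
Once in a run the grip may slacken for a moment while it holds something.
It also fails if it takes over 210 s, if anything falls off the work surface, if the arm or the gripper's body presses on something with over 40 N, if the wrist force passes 120 N, or if a joint passes its speed limit or range.

## Working session

There is one attempt and no reset: what is moved stays moved. The work goes in short steps, Python scripts to look and compute and a tool call to move; the robot and the scene stay as the last step left them, time stands still between calls to the robot, and variables do not carry over. Pictures are saved under pics/ and viewed, at most 14 in all, crops included, and the job is handed in when it is done.

Besides the shell and the picture viewer there is one more tool, called after "Emit:" by a JSON object that holds its "fn" and its "kwargs", one argument or row to a line. step_arm: Moves the arm, as the interface text tells. Shift numbers are shares of 0.3 m and turn numbers shares of 30 degrees, none past 1 either way. Its arguments: {"type":"object","properties":{"increments":{"type":"string"}},"required":["increments"]}

```bash
mkdir -p pics; ls; cat > h.py <<'E'
import numpy as np,cv2
from rig import get_state,snapshot
from scipy.spatial.transform import Rotation as R
def save(n,f):
    s=snapshot(n); cv2.imwrite(f'pics/{f}.png',s['color'][:,:,::-1]); np.savez(f'pics/{f}.npz',K=s['intrinsics'],T=s['world_from_camera'],c=s['color']); return s
def px2w(f,u,v,z,fish=False):
    d=np.load(f'pics/{f}.npz');K,T=d['K'],d['T']
    a=(u-K[0,2])/K[0,0];b=(v-K[1,2])/K[1,1]
    if fish:
        r=np.hypot(a,b);k=np.sin(r)/r if r>1e-9 else 1;ray=np.array([a*k,b*k,np.cos(r)])
    else: ray=np.array([a,b,1])
    ray=T[:3,:3]@ray;o=T[:3,3];return o+ray*(z-o[2])/ray[2]
def w2px(f,p,fish=False):
    d=np.load(f'pics/{f}.npz');K,T=d['K'],d['T']
    q=T[:3,:3].T@(np.array(p)-T[:3,3])
    if fish:
        h=np.hypot(q[0],q[1]);r=np.arctan2(h,q[2]);a=q[:2]/h*r
    else:a=q[:2]/q[2]
    return a*[K[0,0],K[1,1]]+K[:2,2]
E
python3 - <<'E'
from h import *
for n in('scene','side','wrist'):
    s=save(n,n+'0');print(n,s['intrinsics'].round(1).tolist(),s['world_from_camera'].round(3).tolist())
a=[cv2.imread(f'pics/{n}0.png') for n in('scene','side')]
for n,i in zip(('scene','side'),a): cv2.imwrite(f'pics/{n}0b.png',cv2.resize(i,(800,600),interpolation=cv2.INTER_CUBIC))
s=get_state();print(s['tool_pos'],s['eef_rot'],s['gripper_width'],R.from_quat(s['eef_rot']).as_matrix().round(3))
E
```

```text
pics
scene [[349.6, 0.0, 252.7], [0.0, 349.6, 186.8], [0.0, 0.0, 1.0]] [[-0.468, 0.496, -0.732, 1.469], [0.884, 0.252, -0.394, 0.511], [-0.011, -0.831, -0.556, 0.744], [0.0, 0.0, 0.0, 1.0]]
side [[477.9, 0.0, 261.2], [0.0, 477.9, 191.9], [0.0, 0.0, 1.0]] [[0.992, -0.093, 0.089, 0.455], [-0.128, -0.642, 0.755, -0.966], [-0.013, -0.761, -0.649, 0.962], [0.0, 0.0, 0.0, 1.0]]
wrist [[297.3, 0.0, 258.2], [0.0, 297.3, 187.1], [0.0, 0.0, 1.0]] [[0.389, 0.891, 0.236, 0.18], [0.921, -0.376, -0.1, 0.603], [-0.0, 0.256, -0.967, 0.384], [0.0, 0.0, 0.0, 1.0]]
[0.2432448  0.57553926 0.40413339] [ 1.98625907e-01  9.80075199e-01 -5.91226485e-04 -6.49708917e-05] 0.09233700288346598 [[-0.921  0.389 -0.   ]
 [ 0.389  0.921 -0.001]
 [-0.    -0.001 -1.   ]]
```

View pics/scene0b.png

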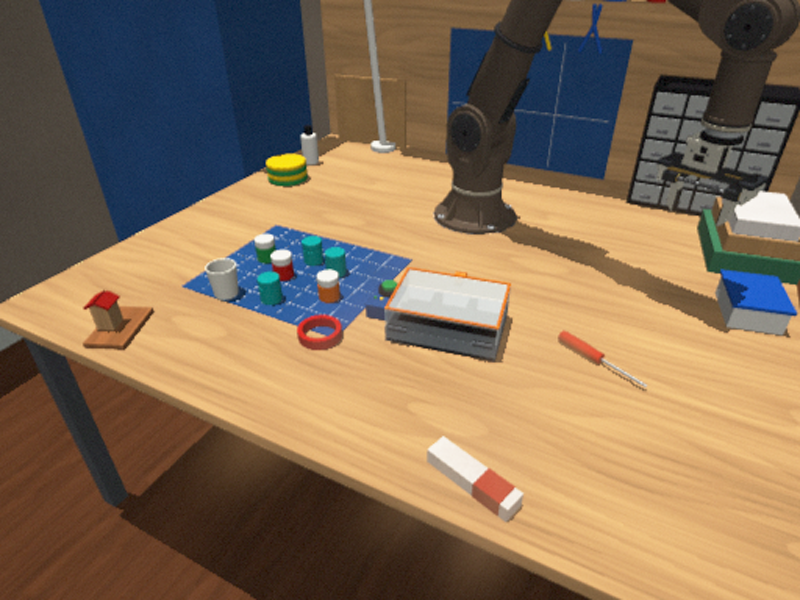

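View pics/side0b.png

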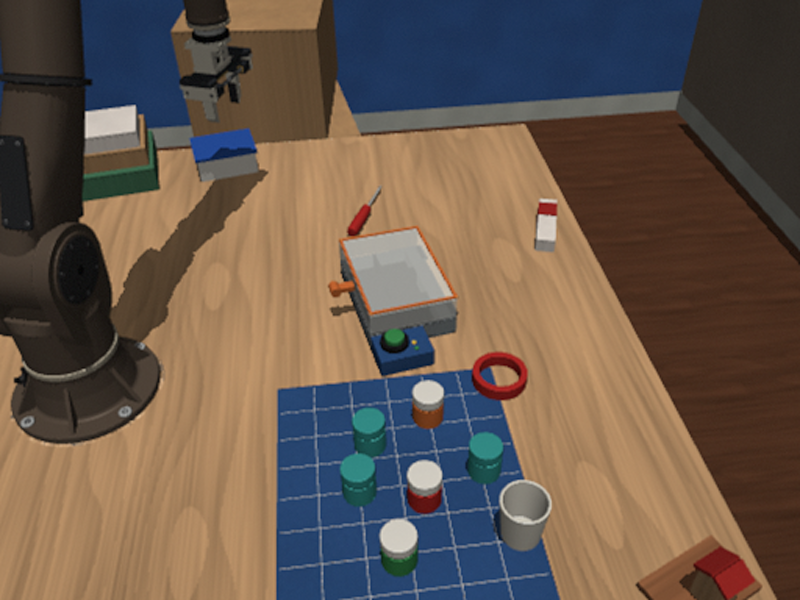

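The side view shows the shut cover with corners near (342,238), (415,229), (455,297) and (372,313), and the grip at (336,288). Three real jars with white caps: orange (428,393), red (424,475) and green (398,537). The three turquoise ones are look-alikes. I'll enlarge for measuring.

```bash
python3 - <<'E'
import cv2
a=cv2.imread('pics/side0.png')
cv2.imwrite('pics/c1.png',cv2.resize(a[140:240,200:325],(800,640))[:600]) 
b=cv2.resize(a[235:385,200:370],(680,600),interpolation=cv2.INTER_CUBIC);cv2.imwrite('pics/c2.png',b)
E
```

```text
(no output)
```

View pics/c1.png

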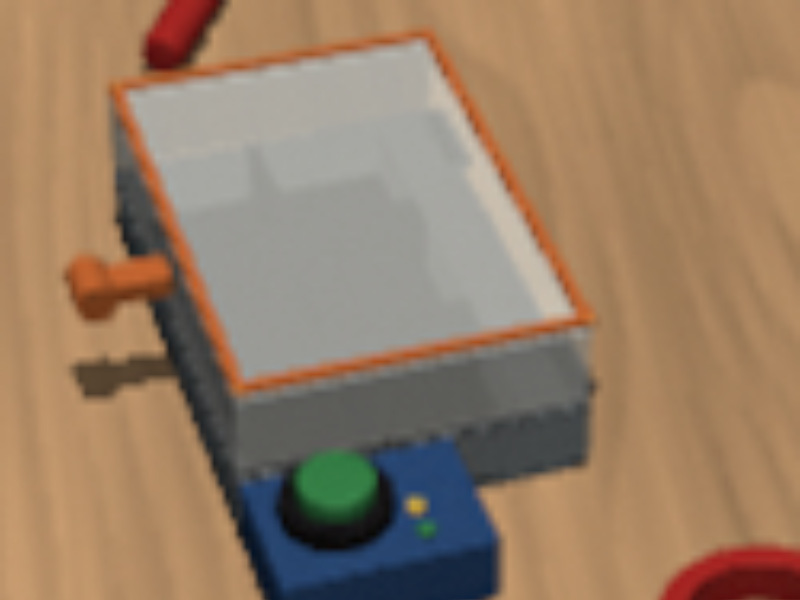

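View pics/c2.png

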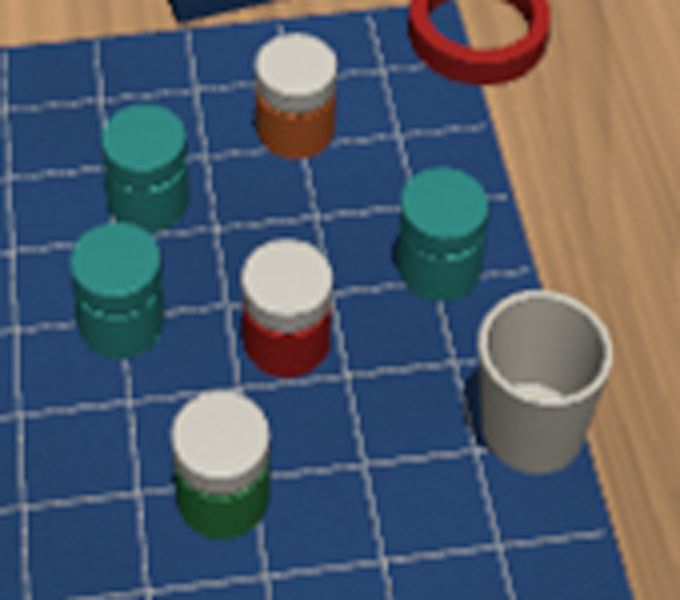

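c1: cover corners (112,82), (432,32), (594,322), (238,388), grip around (95,287), button top (336,480). c2: cap tops at orange (296,65), red (288,273), green (221,429).

```bash
python3 - <<'E'
from h import *
f='side0'
c=lambda u,v,z:px2w(f,200+u/6.4,140+v/6.4,z)
j=lambda u,v,z:px2w(f,200+u/4,235+v/4,z)
P=np.array([c(112,82,.085),c(432,32,.085),c(594,322,.085),c(238,388,.085)])
print(P.round(4)); print([np.linalg.norm(P[i]-P[(i+1)%4]).round(4) for i in range(4)])
# fit: local outer corners FL,RL(+y),RR,FR
L=np.array([[-.071,.119],[.095,.119],[.095,-.119],[-.071,-.119]])
Q=P[:,:2];A=L-L.mean(0);B=Q-Q.mean(0)
th=np.arctan2((A[:,0]*B[:,1]-A[:,1]*B[:,0]).sum(),(A*B).sum())
Rm=np.array([[np.cos(th),-np.sin(th)],[np.sin(th),np.cos(th)]]);o=Q.mean(0)-Rm@L.mean(0)
print('yaw deg',np.degrees(th),'origin',o.round(4),'resid',(L@Rm.T+o-Q).round(4).tolist())
print('grip',(Rm@[-.108,0]+o).round(4),c(95,287,.060).round(4))
print('start',c(336,480,.055).round(4), Rm.T@(c(336,480,.055)[:2]-o))
for n,u,v in(('or',296,65),('red',288,273),('gr',221,429),('t1',145,138),('t2',117,258),('t3',444,202)):
  z=.064;p=j(u,v,z);print(n,p.round(4),np.linalg.norm(p[:2]).round(3))
print('cup',j(544,350,.08).round(3),'tape',j(482,20,.02).round(3))
E
```

```text
[[0.4639 0.262  0.085 ]
 [0.6247 0.2812 0.085 ]
 [0.6648 0.0493 0.085 ]
 [0.5046 0.0278 0.085 ]]
[np.float64(0.162), np.float64(0.2354), np.float64(0.1616), np.float64(0.2377)]
yaw deg 8.985901585795812 origin [0.5526 0.1532] resid [[0.0, -0.0023], [0.0032, 0.0044], [0.0003, 0.0012], [-0.0035, -0.0033]]
grip [0.446  0.1363] [0.4467 0.136  0.06  ]
start [ 0.5429 -0.0041  0.055 ] [-0.03423068 -0.15382623]
or [ 0.5805 -0.154   0.064 ] 0.601
red [ 0.5524 -0.3106  0.064 ] 0.634
gr [ 0.5028 -0.4045  0.064 ] 0.645
t1 [ 0.4806 -0.2002  0.064 ] 0.521
t2 [ 0.4568 -0.2868  0.064 ] 0.539
t3 [ 0.6505 -0.2733  0.064 ] 0.706
cup [ 0.68  -0.391  0.08 ] tape [ 0.717 -0.091  0.02 ]
```

```bash
cat >> h.py <<'E'
def sh(lx,ly,lz=0,yaw=9.0,o=(.5526,.1532)):
    a=np.radians(yaw);c,s=np.cos(a),np.sin(a);return np.array([o[0]+c*lx-s*ly,o[1]+s*lx+c*ly,lz])
def go(p,yaw=9.0):
    s=get_state();M=R.from_quat(s['eef_rot']).as_matrix();d=M.T@(np.array(p)-s['tool_pos'])/.3
    a=np.degrees(np.arctan2(M[1,1],M[0,1]));t=(a-(yaw+90)+90)%180-90
    return d.round(4).tolist(),round(t/30,3)
E
python3 -c "
from h import *
print(go([*sh(-.108,0)[:2],.36]))"
```

```text
([-1.1923, -1.0854, 0.1485], np.float64(-1.064))
```

Emit:
{"fn": "step_arm", "kwargs": {
  "increments": "1 -0.6 -0.5 0.1 -0.5;1 -0.6 -0.5 0.1 -1;1 -0.6 -0.5 0.1 -1;1 -0.6 -0.5 0.1 -1;1 -0.6 -0.5 0.1 -1;1 -0.6 -0.5 0.1 -1;1 -0.6 -0.5 0.1 -1"
}}

```text
t: 1.02
tool_pos: [0.3499, 0.3688, 0.3748]
eef_rot: [-0.063, 0.998, 0.0, -0.0]
ft_force: [0.2, 0.4, 0.1]
gripper_width: 0.0919
grasp_force: 0.0
```

```bash
python3 -c "
from h import *
print(go([*sh(-.108,0)[:2],.36]),get_state()['joint_pos'])"
```

```text
([-0.2201, -0.8092, 0.0488], np.float64(-0.059)) [-0.88491515  0.27840707 -0.03950812  1.89073167  0.01250921  0.97219547
  0.76681197]
```

Emit:
{"fn": "step_arm", "kwargs": {
  "increments": "1 -0.22 -0.8 0.05 -0.06;1 -0.22 -0.8 0.05 -0.06;1 -0.22 -0.8 0.05 -0.06;1 -0.22 -0.8 0.05 -0.06;1 -0.22 -0.8 0.05 -0.06;1 -0.22 -0.8 0.05 -0.06;1 -0.22 -0.8 0.05 -0.06"
}}

```text
t: 1.9
tool_pos: [0.4454, 0.1394, 0.3598]
eef_rot: [-0.079, 0.997, 0.0, -0.0]
ft_force: [-0.9, 0.2, 0.1]
gripper_width: 0.0918
grasp_force: 0.0
```

```bash
python3 - <<'E'
from h import *
print(go([*sh(-.108,0)[:2],.219]))
s=save('wrist','w1');i=cv2.imread('pics/w1.png')
p=sh(-.108,0,.06);q=w2px('w1',p,True);print('grip px',q)
for l in((-.108,.013,.06),(-.108,-.013,.06),(-.071,.119,.085),(-.071,-.119,.085),(.095,.119,.085),(.095,-.119,.085)):
    print(l,w2px('w1',sh(*l),True).round(1)); u=w2px('w1',sh(*l),True); cv2.circle(i,(int(u[0]),int(u[1])),2,(255,0,255),1)
cv2.imwrite('pics/w1b.png',cv2.resize(i,(800,600),interpolation=cv2.INTER_CUBIC))
E
```

```text
([-0.0001, -0.0108, 0.4692], np.float64(0.003))
grip px [253.63530243 181.0689565 ]
(-0.108, 0.013, 0.06) [267.  181.1]
(-0.108, -0.013, 0.06) [240.2 181.1]
(-0.071, 0.119, 0.085) [375.5 224.5]
(-0.071, -0.119, 0.085) [132.6 223.9]
(0.095, 0.119, 0.085) [351.3 347.6]
(0.095, -0.119, 0.085) [157.7 346.7]
```

View pics/w1b.png

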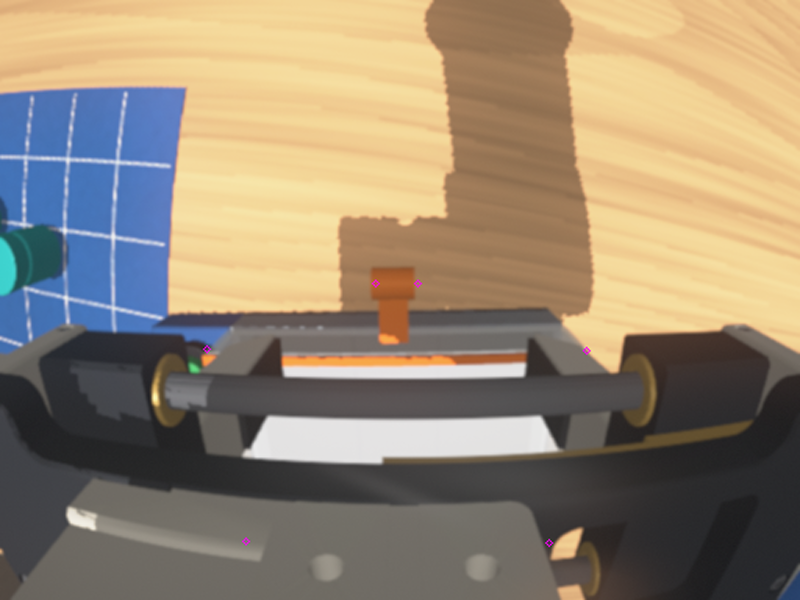

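The bar shows at (392,283) against a prediction of (397,283), so it lies 2.8 mm further toward shaker -y. I'll correct for that and grip.

Emit:
{"fn": "step_arm", "kwargs": {
  "increments": "1 0 -0.02 0.2 0;1 0 -0.02 0.4 0;1 0 -0.02 0.47 0;1 0 -0.02 0.47 0;1 0 -0.02 0.47 0;0 0 -0.02 0.47 0;-1 0 -0.02 0.47 0;-1 0 -0.02 0.47 0;-1 0 -0.02 0.47 0;-1 0 -0.02 0.47 0"
}}

```text
t: 3.2
tool_pos: [0.4467, 0.1315, 0.2188]
eef_rot: [-0.077, 0.997, 0.0, 0.0]
ft_force: [0.4, -0.6, -0.7]
gripper_width: 0.0464
grasp_force: 0.0
```

Emit:
{"fn": "step_arm", "kwargs": {
  "increments": "-1 0 0 0 0;-1 0 0 0 0;-1 0 0 0 0"
}}

```text
t: 3.58
tool_pos: [0.4466, 0.1326, 0.2187]
eef_rot: [-0.078, 0.997, 0.001, 0.0]
ft_force: [-1.4, 5.1, -1.7]
gripper_width: 0.0262
grasp_force: 30.0
```

Emit:
{"fn": "step_arm", "kwargs": {
  "increments": "-1 -0.0063 0 -0.047 0;-1 -0.0158 0 -0.0935 0;-1 -0.0287 0 -0.139 0;-1 -0.0446 0 -0.184 0;-1 -0.0637 0 -0.2274 0;-1 -0.0857 0 -0.2694 0;-1 -0.1106 0 -0.31 0;-1 -0.138 0 -0.348 0;-1 -0.1686 0 -0.385 0;-1 -0.2013 0 -0.4193 0"
}}

```text
t: 4.82
tool_pos: [0.5065, 0.1429, 0.3441]
eef_rot: [-0.079, 0.997, 0.001, -0.0]
ft_force: [4.8, 10.2, -13.6]
gripper_width: 0.0257
grasp_force: 30.0
```

```bash
python3 -c "
import numpy as np
for p in np.arange(49.65,103,4):
  q=np.radians(p);b=np.radians(45.65);print(round(p-5.65),*np.round([.68*(np.cos(q)-np.cos(b)),-.68*(np.sin(q)-np.sin(b))],3))"
```

```text
44 -0.035 -0.032
48 -0.072 -0.061
52 -0.111 -0.088
56 -0.152 -0.112
60 -0.195 -0.133
64 -0.239 -0.151
68 -0.284 -0.166
72 -0.33 -0.178
76 -0.377 -0.187
80 -0.424 -0.192
84 -0.471 -0.194
88 -0.519 -0.192
92 -0.566 -0.188
96 -0.613 -0.18
```

Emit:
{"fn": "step_arm", "kwargs": {
  "increments": "-1 -0.035 0 -0.032 0;-1 -0.072 0 -0.061 0;-1 -0.111 0 -0.088 0;-1 -0.152 0 -0.112 0;-1 -0.195 0 -0.133 0;-1 -0.239 0 -0.151 0;-1 -0.284 0 -0.166 0;-1 -0.33 0 -0.178 0;-1 -0.377 0 -0.187 0;-1 -0.424 0 -0.192 0"
}}

```text
t: 6.08
tool_pos: [0.6308, 0.1642, 0.4012]
eef_rot: [-0.08, 0.997, 0.002, -0.002]
ft_force: [-4.8, 9.8, -1.7]
gripper_width: 0.0254
grasp_force: 30.0
```

Emit:
{"fn": "step_arm", "kwargs": {
  "increments": "-1 -0.047 0 -0.002 0;-1 -0.095 0 0 0;-1 -0.142 0 0.004 0;-1 -0.165 0 0.008 0;-1 -0.165 0 0.008 0;-1 -0.165 0 0.008 0"
}}

```text
t: 6.82
tool_pos: [0.6801, 0.1726, 0.3991]
eef_rot: [-0.08, 0.997, 0.003, -0.001]
ft_force: [0.4, 12.0, -2.3]
gripper_width: 0.0256
grasp_force: 30.0
```

```bash
python3 - <<'E'
from h import *
s=save('side','s2');cv2.imwrite('pics/s2b.png',cv2.resize(s['color'][80:260,170:370,::-1],(660,594),interpolation=cv2.INTER_CUBIC))
E
```

```text
(no output)
```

View pics/s2b.png

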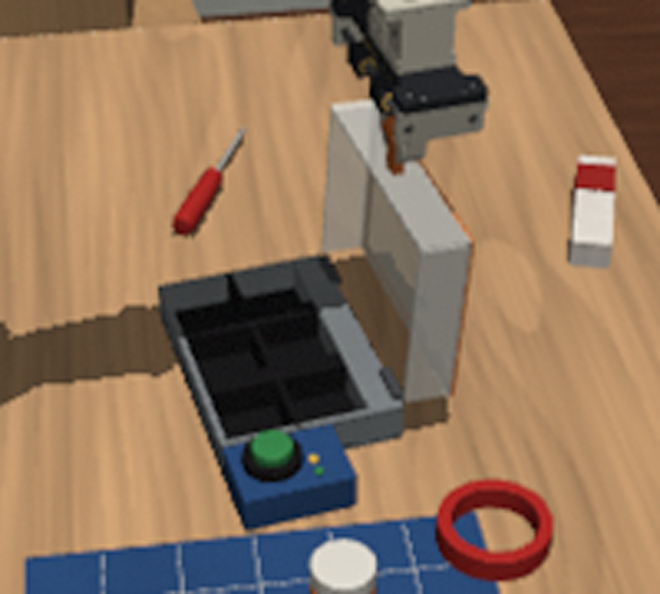

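The cover stands upright and all six pockets are empty. Now I'll release, rise and look from above.

Emit:
{"fn": "step_arm", "kwargs": {
  "increments": "-0.3 0 0 0 0;0 0 0 0 0;0.2 0 0 0 0;0.2 0 0 0 0;0.2 0 0 0 0;0.2 0 0 -0.1 0;0.2 0 0 -0.25 0;0.2 0 0 -0.25 0;0.2 0 0 -0.25 0"
}}

```text
t: 8.0
tool_pos: [0.6808, 0.1681, 0.4745]
eef_rot: [-0.077, 0.997, 0.0, -0.0]
ft_force: [0.3, 0.3, -1.1]
gripper_width: 0.0552
grasp_force: 0.0
```

```bash
python3 - <<'E'
from h import *
s=save('wrist','w3');i=s['color'][:,:,::-1].copy()
print(get_state()['tool_pos'],get_state()['joint_pos'])
for l in [(sx,sy,.038) for sx in(-.065,-.003) for sy in(-.113,-.051,-.031,.031,.051,.113)]+[(-.071,.119,.038),(-.071,-.119,.038)]:
    u=w2px('w3',sh(*l),True); print(l,u.round(1)) ; 
cv2.imwrite('pics/w3b.png',cv2.resize(i,(800,600),interpolation=cv2.INTER_CUBIC))
E
```

```text
[0.68076039 0.16810777 0.47373154] [-0.39824432  0.52699216  0.13778977  1.25820522 -0.07070034  1.36248898
  1.46174908]
(-0.065, -0.113, 0.038) [181.4  26.4]
(-0.065, -0.051, 0.038) [224.5  23.6]
(-0.065, -0.031, 0.038) [238.7  23.1]
(-0.065, 0.031, 0.038) [283.2  23.2]
(-0.065, 0.051, 0.038) [297.5  23.7]
(-0.065, 0.113, 0.038) [340.2  26.7]
(-0.003, -0.113, 0.038) [180.8  67.7]
(-0.003, -0.051, 0.038) [224.3  65.4]
(-0.003, -0.031, 0.038) [238.6  65.1]
(-0.003, 0.031, 0.038) [283.5  65.1]
(-0.003, 0.051, 0.038) [297.9  65.5]
(-0.003, 0.113, 0.038) [340.9  67.8]
(-0.071, 0.119, 0.038) [344.1  23.3]
(-0.071, -0.119, 0.038) [177.5  23. ]
```

View pics/w3b.png

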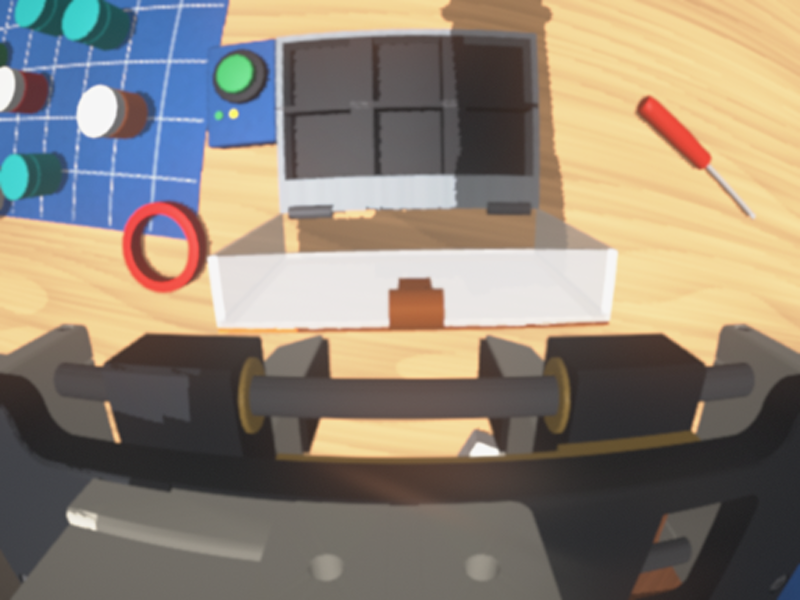

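```bash
python3 - <<'E'
import cv2
a=cv2.imread('pics/w3.png');cv2.imwrite('pics/w3c.png',cv2.resize(a[10:145,125:355],None,fx=3.4,fy=3.4,interpolation=cv2.INTER_CUBIC))
E
```

```text
(no output)
```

View pics/w3c.png

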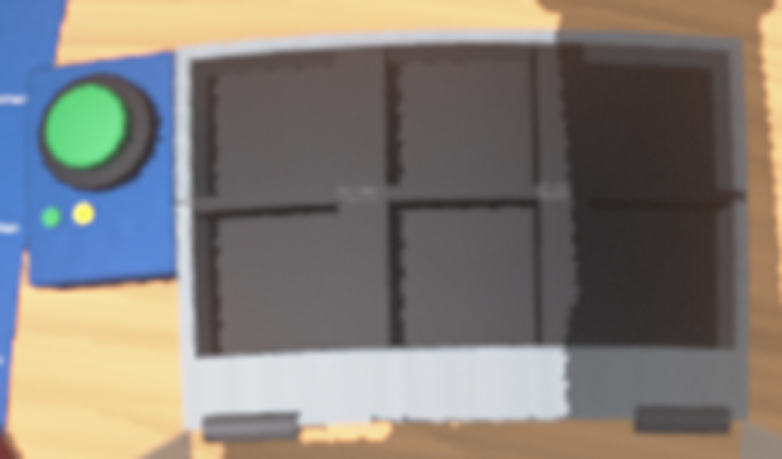

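In the crop the pocket-field corners are at (192,60), (730,52), (196,355), (734,347), and the outer front corners at (175,48), (742,40).

```bash
python3 - <<'E'
from h import *
from scipy.optimize import least_squares
pts=[((-.065,-.113),(192,60)),((-.065,.113),(730,52)),((.065,-.113),(196,355)),((.065,.113),(734,347)),((-.071,-.119),(175,48)),((-.071,.119),(742,40))]
W=np.array([px2w('w3',125+u/3.4,10+v/3.4,.038,True)[:2] for _,(u,v) in pts]);L=[l for l,_ in pts]
f=lambda q:(np.array([sh(*l,0,q[0],q[1:])[:2] for l in L])-W).ravel()
r=least_squares(f,[9,.55,.15],x_scale=[1,.01,.01]);print(r.x,r.fun.reshape(-1,2).round(4).tolist())
b=px2w('w3',125+86/3.4,10+125/3.4,.055,True);print('button z.055',b)
print('grip check',sh(-.108,0,0,r.x[0],r.x[1:]))
for n,u,v in(('orange cap',98,111),('red cap',5,90)): print(n,px2w('w3',u/1.5625,v/1.5625,.064,True))
E
```

```text
[9.9320165  0.55171684 0.15329638] [[-0.0008, -0.0011], [-0.0005, -0.0002], [0.0015, -0.0003], [0.0011, 0.001], [-0.0007, 0.0004], [-0.0006, 0.0002]]
button z.055 [ 0.54249692 -0.00372406  0.055     ]
grip check [0.44533543 0.13466859 0.        ]
orange cap [ 0.5822921  -0.14479122  0.064     ]
red cap [ 0.55508948 -0.29652178  0.064     ]
```

```bash
sed -i 's/yaw=9.0,o=(.5526,.1532)/yaw=9.9,o=(.5520,.1525)/; s/yaw=9.0)/yaw=9.9)/' h.py; python3 -c "
from h import *
print(go([.5805,-.154,.36]))
print([sh(-.034,y,.218).round(4).tolist() for y in(-.082,.082)],sh(.034,0,.218))"
```

```text
([0.4956, -1.0091, 0.38], np.float64(-0.034))
[[0.5326, 0.0659, 0.218], [0.5044, 0.2274, 0.218]] [0.58549372 0.15834559 0.218     ]
```

Emit:
{"fn": "step_arm", "kwargs": {
  "increments": "1 0.495 -1 0 -0.034;1 0.495 -1 0 -0.034;1 0.495 -1 0 -0.034;1 0.495 -1 0 -0.034;1 0.495 -1 0 -0.034;1 0.495 -1 0.1 -0.034;1 0.495 -1 0.38 -0.034;1 0.495 -1 0.38 -0.034;1 0.495 -1 0.38 -0.034"
}}

```text
t: 9.18
tool_pos: [0.5796, -0.1509, 0.3581]
eef_rot: [-0.086, 0.996, 0.001, -0.003]
ft_force: [-0.4, -0.4, 0.9]
gripper_width: 0.092
grasp_force: 0.0
```

```bash
python3 - <<'E'
from h import *
print(go([.5805,-.154,.212]))
s=save('wrist','w4');i=s['color'][:,:,::-1].copy()
for p in((.5805,-.154),(.5524,-.3106),(.5028,-.4045)): print(w2px('w4',[*p,.064],True)*1.5625)
cv2.imwrite('pics/w4b.png',cv2.resize(i,(800,600),interpolation=cv2.INTER_CUBIC))
E
```

```text
([-0.0036, -0.0114, 0.4868], np.float64(0.0))
[395.67060849 287.97590917]
[164.31708947 206.26890726]
[ 65.93870285 124.51949009]
```

View pics/w4b.png

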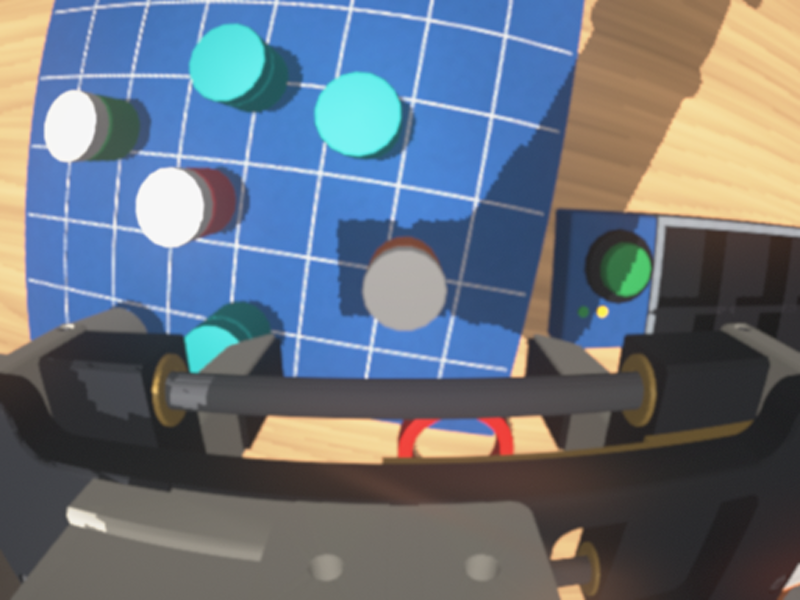

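Caps in view: orange centre (404,288), red (171,206), green (72,126).

```bash
python3 - <<'E'
from h import *
for u,v in((404,288),(171,206),(72,126)):
    p=px2w('w4',u/1.5625,v/1.5625,.064,True);print(p.round(4),go([p[0],p[1],.212]))
E
```

```text
[ 0.5796 -0.149   0.064 ] ([0.0, 0.007, 0.493], np.float64(0.0))
[ 0.5516 -0.3055  0.064 ] ([0.1817, -0.491, 0.493], np.float64(0.0))
[ 0.5037 -0.3981  0.064 ] ([0.3921, -0.7675, 0.4933], np.float64(0.0))
```

Emit:
{"fn": "step_arm", "kwargs": {
  "increments": "1 0 0.007 0.15 0;1 0 0.007 0.3 0;1 0 0.007 0.42 0;1 0 0.007 0.487 0;1 0 0.007 0.487 0;1 0 0.007 0.487 0;0 0 0.007 0.487 0;-1 0 0.007 0.487 0;-1 0 0.007 0.487 0;-1 0 0.007 0.487 0"
}}

```text
t: 10.48
tool_pos: [0.5803, -0.1491, 0.2147]
eef_rot: [-0.086, 0.996, -0.0, 0.0]
ft_force: [-0.7, 0.3, -0.8]
gripper_width: 0.0563
grasp_force: 0.0
```

Emit:
{"fn": "step_arm", "kwargs": {
  "increments": "-1 0 0 0 0;-1 0 0 0 0;-1 0 0 -0.1 0;-1 0 0 -0.25 0;-1 0 0 -0.4 0;-1 0 0 -0.4 0;-1 0 0 -0.4 0"
}}

```text
t: 11.35
tool_pos: [0.5799, -0.1489, 0.3339]
eef_rot: [-0.086, 0.996, 0.0, -0.0]
ft_force: [-0.2, 0.7, -0.6]
gripper_width: 0.0516
grasp_force: 30.0
```

```bash
python3 -c "
from h import *
print(go([*sh(.034,0)[:2],.33]),go([*sh(-.034,-.082)[:2],.33]))"
```

```text
([-0.1948, 1.0056, 0.0134], np.float64(0.001)) ([0.032, 0.7324, 0.0134], np.float64(0.001))
```

Emit:
{"fn": "step_arm", "kwargs": {
  "increments": "-1 -0.02 0.12 0 0;-1 -0.05 0.25 0 0;-1 -0.08 0.4 0 0;-1 -0.11 0.55 0 0;-1 -0.14 0.7 0 0;-1 -0.17 0.85 0 0;-1 -0.195 0.95 0 0;-1 -0.195 1 0 0;-1 -0.195 1 0 0;-1 -0.195 1 0 0"
}}

```text
t: 12.6
tool_pos: [0.5863, 0.1545, 0.3342]
eef_rot: [-0.085, 0.996, -0.001, -0.0]
ft_force: [0.7, -0.7, -0.8]
gripper_width: 0.0511
grasp_force: 30.0
```

```bash
python3 -c "
from h import *
print(go([*sh(.034,0)[:2],.2235]),go([*sh(.034,0)[:2],.258]))
save('wrist','w5');i=cv2.imread('pics/w5.png')
print(w2px('w5',sh(.034,0,.038),True)*1.5625)
cv2.imwrite('pics/w5b.png',cv2.resize(i,(800,600),interpolation=cv2.INTER_CUBIC)[:480])"
```

```text
([0.0003, 0.0135, 0.3691], np.float64(-0.004)) ([0.0004, 0.0134, 0.2541], np.float64(-0.004))
[408.64237223 284.24511046]
```

View pics/w5b.png

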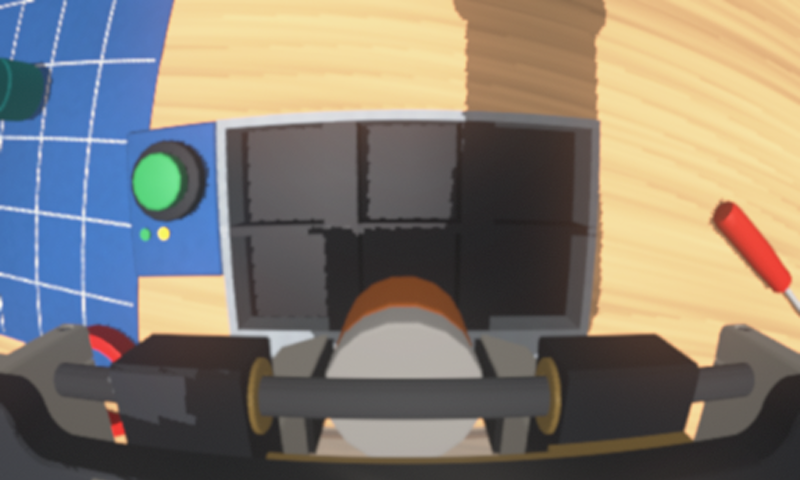

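The tray lines up with the prediction (middle column centre at about 410, predicted 409). Lowering.

Emit:
{"fn": "step_arm", "kwargs": {
  "increments": "-1 0 0.0135 0.1 0;-1 0 0.0135 0.2 0;-1 0 0.0135 0.25 0;-1 0 0.0135 0.29 0;-1 0 0.0135 0.32 0;-1 0 0.0135 0.34 0;-1 0 0.0135 0.36 0;-1 0 0.0135 0.365 0;-1 0 0.0135 0.365 0"
}}

```text
t: 13.78
tool_pos: [0.5856, 0.1605, 0.2252]
eef_rot: [-0.086, 0.996, 0.0, 0.0]
ft_force: [-0.4, -0.3, -1.1]
gripper_width: 0.0513
grasp_force: 30.0
```

Emit:
{"fn": "step_arm", "kwargs": {
  "increments": "-1 0 -0.006 0.008 0;-1 0 -0.006 0.008 0;-1 0 -0.006 0.008 0;0.3 0 -0.006 0.008 0;0.4 0 -0.006 0.008 0;0.4 0 -0.006 0.008 0;0.4 0 -0.006 0.008 0"
}}

```text
t: 14.65
tool_pos: [0.5859, 0.1587, 0.2228]
eef_rot: [-0.086, 0.996, 0.0, 0.0]
ft_force: [-0.4, 0.8, -0.5]
gripper_width: 0.0639
grasp_force: 0.0
```

Emit:
{"fn": "step_arm", "kwargs": {
  "increments": "0.4 0 0 -0.1 0;0.4 0 0 -0.3 0;0.4 0 0 -0.5 0;1 0.1 -0.2 -0.5 0;1 0.1 -0.4 -0.5 0;1 0.1 -0.6 -0.5 0;1 0.1 -0.8 -0.5 0;1 0.1 -1 -0.5 0;1 0.1 -1 -0.5 0;1 0.1 -1 -0.5 0"
}}

```text
t: 15.9
tool_pos: [0.6079, -0.1417, 0.3725]
eef_rot: [-0.086, 0.996, 0.0, -0.0]
ft_force: [1.0, -0.3, 0.4]
gripper_width: 0.0917
grasp_force: 0.0
```

```bash
python3 -c "
from h import *
print(go([.5516,-.3055,.36]))
save('wrist','w6');save('side','s6');i=cv2.imread('pics/w6.png');j=cv2.imread('pics/s6.png')
print(w2px('w6',[.5516,-.3055,.064],True))
a=cv2.resize(i,(400,300));b=cv2.resize(j[110:260,190:390],(400,300),interpolation=cv2.INTER_CUBIC)
cv2.imwrite('pics/m6.png',cv2.resize(cv2.hconcat([a,b]),(800,300)))"
```

```text
([0.2785, -0.5056, 0.0413], np.float64(-0.001))
[111.20174027 101.73662206]
```

View pics/m6.png

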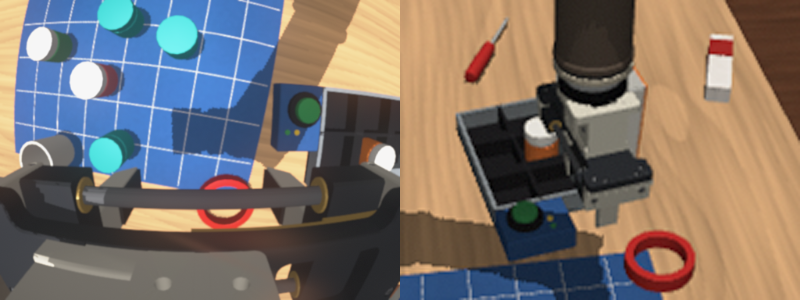

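Orange stands in the rear middle pocket and red is unmoved. From here I'll find the caps with image code.

Emit:
{"fn": "step_arm", "kwargs": {
  "increments": "1 0.1 -0.18 0.04 0;1 0.2 -0.36 0.04 0;1 0.278 -0.505 0.04 0;1 0.278 -0.505 0.04 0;1 0.278 -0.505 0.04 0;1 0.278 -0.505 0.04 0;1 0.278 -0.505 0.04 0"
}}

```text
t: 16.88
tool_pos: [0.5526, -0.304, 0.3607]
eef_rot: [-0.088, 0.996, 0.0, 0.0]
ft_force: [-0.3, 0.2, -0.3]
gripper_width: 0.0916
grasp_force: 0.0
```

```bash
cat >> h.py <<'E'
def caps(f):
    c=save('wrist',f)['color'].astype(int);m=((c.min(2)>110)&(c.max(2)-c.min(2)<25)).astype(np.uint8);m[225:]=0
    n,l,st,ce=cv2.connectedComponentsWithStats(cv2.morphologyEx(m,cv2.MORPH_OPEN,np.ones((5,5))))
    for k in range(1,n):
        if st[k,4]>300:
            p=px2w(f,*ce[k],.064,True);print(st[k].tolist(),ce[k].round(1),p[:2].round(4),go([p[0],p[1],.2125]))
E
python3 -c "
from h import *
caps('w7')"
```

```text
[140, 89, 54, 53, 2245] [166.4 114.7] [ 0.5027 -0.4003] ([0.2189, -0.2862, 0.4939], np.float64(0.004))
[226, 153, 54, 53, 2254] [252.6 179.2] [ 0.5509 -0.3086] ([0.0075, -0.013, 0.4941], np.float64(0.004))
```

Emit:
{"fn": "step_arm", "kwargs": {
  "increments": "1 0.007 -0.013 0.15 0;1 0.007 -0.013 0.3 0;1 0.007 -0.013 0.42 0;1 0.007 -0.013 0.494 0;1 0.007 -0.013 0.494 0;1 0.007 -0.013 0.494 0;0 0.007 -0.013 0.494 0;-1 0.007 -0.013 0.494 0;-1 0.007 -0.013 0.494 0;-1 0.007 -0.013 0.494 0"
}}

```text
t: 18.18
tool_pos: [0.5505, -0.3098, 0.2127]
eef_rot: [-0.086, 0.996, -0.0, 0.0]
ft_force: [-0.7, -0.5, -0.1]
gripper_width: 0.0565
grasp_force: 0.0
```

Emit:
{"fn": "step_arm", "kwargs": {
  "increments": "-1 0 0 0 0;-1 0 0 0 0;-1 0 0 -0.1 0;-1 0 0 -0.25 0;-1 0 0 -0.4 0;-1 0 0 -0.4 0;-1 0 0 -0.4 0"
}}

```text
t: 19.05
tool_pos: [0.5501, -0.3095, 0.3317]
eef_rot: [-0.086, 0.996, 0.0, -0.0]
ft_force: [0.5, 1.1, -2.1]
gripper_width: 0.0514
grasp_force: 30.0
```

```bash
python3 -c "
from h import *
print(go([*sh(-.034,-.082)[:2],.335]),go([*sh(-.034,.082)[:2],.335]))"
```

```text
([-0.1579, 1.2426, -0.0101], np.float64(0.001)) ([-0.158, 1.7893, -0.0097], np.float64(0.001))
```

Emit:
{"fn": "step_arm", "kwargs": {
  "increments": "-1 -0.02 0.12 -0.01 0;-1 -0.04 0.25 -0.01 0;-1 -0.06 0.4 -0.01 0;-1 -0.08 0.55 -0.01 0;-1 -0.1 0.7 -0.01 0;-1 -0.1 0.8 -0.01 0;-1 -0.1 0.9 -0.01 0;-1 -0.1 0.9 -0.01 0;-1 -0.1 0.9 -0.01 0"
}}

```text
t: 20.18
tool_pos: [0.5333, -0.0392, 0.3345]
eef_rot: [-0.086, 0.996, -0.0, -0.001]
ft_force: [0.1, -0.6, -1.4]
gripper_width: 0.0513
grasp_force: 30.0
```

Emit:
{"fn": "step_arm", "kwargs": {
  "increments": "-1 -0.02 0.12 0 0;-1 -0.04 0.25 0 0;-1 -0.058 0.4 0 0;-1 -0.058 0.55 0 0;-1 -0.058 0.7 0 0;-1 -0.058 0.8 0 0;-1 -0.058 0.889 0 0;-1 -0.058 0.889 0 0;-1 -0.058 0.889 0 0"
}}

```text
t: 21.3
tool_pos: [0.5053, 0.2256, 0.3351]
eef_rot: [-0.085, 0.996, -0.001, -0.0]
ft_force: [-0.0, -0.3, -1.3]
gripper_width: 0.0517
grasp_force: 30.0
```

```bash
python3 -c "
from h import *
print(go([*sh(-.034,.082)[:2],.2215]),get_state()['gripper_width'])"
```

```text
([0.0018, 0.007, 0.3786], np.float64(-0.003)) 0.05167235208584137
```

Emit:
{"fn": "step_arm", "kwargs": {
  "increments": "-1 0.001 0.003 0.1 0;-1 0.001 0.003 0.2 0;-1 0.001 0.003 0.25 0;-1 0.001 0.003 0.29 0;-1 0.001 0.003 0.32 0;-1 0.001 0.003 0.34 0;-1 0.001 0.003 0.36 0;-1 0.001 0.003 0.37 0;-1 0.001 0.003 0.377 0;-1 0.001 0.003 0.377 0"
}}

```text
t: 22.55
tool_pos: [0.5044, 0.2279, 0.2224]
eef_rot: [-0.086, 0.996, 0.0, 0.0]
ft_force: [-0.3, 0.6, -0.3]
gripper_width: 0.0514
grasp_force: 30.0
```

Emit:
{"fn": "step_arm", "kwargs": {
  "increments": "-1 0 0 0.005 0;-1 0 0 0.005 0;0.3 0 0 0.005 0;0.4 0 0 0.005 0;0.4 0 0 0.005 0;0.4 0 0 0.005 0"
}}

```text
t: 23.3
tool_pos: [0.5044, 0.2279, 0.221]
eef_rot: [-0.086, 0.996, 0.0, 0.0]
ft_force: [-0.3, 0.4, -0.7]
gripper_width: 0.0641
grasp_force: 0.0
```

Emit:
{"fn": "step_arm", "kwargs": {
  "increments": "0.4 0 0 -0.1 0;0.4 0 0 -0.3 0;0.4 0 0 -0.5 0;1 0 -0.2 -0.5 0;1 0 -0.4 -0.5 0;1 0 -0.6 -0.5 0;1 0 -0.8 -0.5 0;1 0 -1 -0.5 0;1 0 -1 -0.5 0;1 0 -1 -0.5 0"
}}

```text
t: 24.55
tool_pos: [0.5559, -0.0674, 0.3708]
eef_rot: [-0.086, 0.996, 0.0, -0.0]
ft_force: [-1.0, 0.2, -0.8]
gripper_width: 0.0917
grasp_force: 0.0
```

```bash
python3 -c "
from h import *
print(go([.5027,-.4003,.36]))"
```

```text
([0.365, -1.0628, 0.0353], np.float64(-0.001))
```

Emit:
{"fn": "step_arm", "kwargs": {
  "increments": "1 0.06 -0.2 0.03 0;1 0.13 -0.4 0.03 0;1 0.2 -0.6 0.03 0;1 0.28 -0.8 0.03 0;1 0.365 -1 0.03 0;1 0.365 -1 0.03 0;1 0.365 -1 0.03 0;1 0.365 -1 0.03 0"
}}

```text
t: 25.55
tool_pos: [0.5011, -0.3794, 0.3617]
eef_rot: [-0.088, 0.996, 0.001, 0.0]
ft_force: [0.6, -0.5, -0.2]
gripper_width: 0.0918
grasp_force: 0.0
```

```bash
python3 -c "
from h import *
caps('w8')"
```

```text
[187, 120, 54, 53, 2301] [213.8 146. ] [ 0.4744 -0.4253] ([0.1146, -0.1349, 0.4975], np.float64(0.007))
```

Green has been knocked aside, to (0.474,-0.425). I'll move over it and re-measure.

Emit:
{"fn": "step_arm", "kwargs": {
  "increments": "1 0.115 -0.135 0 0;1 0.115 -0.135 0 0;1 0.115 -0.135 0 0;1 0.115 -0.135 0 0;1 0.115 -0.135 0 0"
}}

```text
t: 26.22
tool_pos: [0.4735, -0.4268, 0.3619]
eef_rot: [-0.087, 0.996, 0.0, 0.0]
ft_force: [0.3, -0.1, 0.7]
gripper_width: 0.0919
grasp_force: 0.0
```

```bash
python3 -c "
from h import *
caps('w9')"
```

```text
[231, 156, 54, 52, 2216] [257.4 181.6] [ 0.4737 -0.4263] ([-0.0014, 0.002, 0.498], np.float64(0.003))
```

Emit:
{"fn": "step_arm", "kwargs": {
  "increments": "1 0 0.001 0.15 0;1 0 0.001 0.3 0;1 0 0.001 0.42 0;1 0 0.001 0.497 0;1 0 0.001 0.497 0;1 0 0.001 0.497 0;0 0 0.001 0.497 0;-1 0 0.001 0.497 0;-1 0 0.001 0.497 0;-1 0 0.001 0.497 0"
}}

```text
t: 27.52
tool_pos: [0.4727, -0.4275, 0.213]
eef_rot: [-0.086, 0.996, -0.0, 0.0]
ft_force: [-0.3, -0.5, 0.2]
gripper_width: 0.0567
grasp_force: 0.0
```

Emit:
{"fn": "step_arm", "kwargs": {
  "increments": "-1 0 0 0 0;-1 0 0 0 0;-1 0 0 -0.1 0;-1 0 0 -0.25 0;-1 0 0 -0.4 0;-1 0 0 -0.4 0;-1 0 0 -0.4 0"
}}

```text
t: 28.4
tool_pos: [0.4724, -0.4272, 0.332]
eef_rot: [-0.086, 0.996, 0.0, -0.0]
ft_force: [-0.7, 0.5, -2.1]
gripper_width: 0.0515
grasp_force: 30.0
```

```bash
python3 -c "
from h import *
print(go([*sh(-.034,-.082)[:2],.335]))"
```

```text
([-0.4806, 1.5843, -0.0086], np.float64(0.001))
```

Emit:
{"fn": "step_arm", "kwargs": {
  "increments": "-1 -0.03 0.1 -0.01 0;-1 -0.06 0.22 -0.01 0;-1 -0.1 0.36 -0.01 0;-1 -0.14 0.5 -0.01 0;-1 -0.18 0.64 -0.01 0;-1 -0.22 0.75 -0.01 0;-1 -0.24 0.8 -0.01 0;-1 -0.24 0.8 -0.01 0"
}}

```text
t: 29.4
tool_pos: [0.5023, -0.1781, 0.335]
eef_rot: [-0.087, 0.996, 0.0, -0.001]
ft_force: [0.1, 0.2, -2.6]
gripper_width: 0.0518
grasp_force: 30.0
```

Emit:
{"fn": "step_arm", "kwargs": {
  "increments": "-1 -0.03 0.1 0 0;-1 -0.06 0.22 0 0;-1 -0.1 0.36 0 0;-1 -0.14 0.5 0 0;-1 -0.18 0.64 0 0;-1 -0.22 0.74 0 0;-1 -0.24 0.784 0 0;-1 -0.24 0.784 0 0;-1 -0.24 0.784 0 0"
}}

```text
t: 30.52
tool_pos: [0.5327, 0.0632, 0.3357]
eef_rot: [-0.085, 0.996, -0.001, -0.0]
ft_force: [-0.4, 0.1, -1.7]
gripper_width: 0.0515
grasp_force: 30.0
```

```bash
python3 -c "
from h import *
print(go([*sh(-.034,-.082)[:2],.2215]),get_state()['gripper_width'])"
```

```text
([-0.0014, 0.0094, 0.3806], np.float64(-0.005)) 0.05153661673695568
```

Emit:
{"fn": "step_arm", "kwargs": {
  "increments": "-1 0 0.004 0.1 0;-1 0 0.004 0.2 0;-1 0 0.004 0.25 0;-1 0 0.004 0.29 0;-1 0 0.004 0.32 0;-1 0 0.004 0.34 0;-1 0 0.004 0.36 0;-1 0 0.004 0.37 0;-1 0 0.004 0.379 0;-1 0 0.004 0.379 0"
}}

```text
t: 31.78
tool_pos: [0.5325, 0.0665, 0.2221]
eef_rot: [-0.086, 0.996, 0.0, -0.0]
ft_force: [-0.4, -0.5, -1.8]
gripper_width: 0.0516
grasp_force: 30.0
```

Emit:
{"fn": "step_arm", "kwargs": {
  "increments": "-1 0 0 0.005 0;-1 0 0 0.005 0;0.3 0 0 0.005 0;0.4 0 0 0.005 0;0.4 0 0 0.005 0;0.4 0 0 0.005 0"
}}

```text
t: 32.52
tool_pos: [0.5326, 0.0666, 0.2206]
eef_rot: [-0.086, 0.996, 0.0, 0.0]
ft_force: [0.7, -0.2, 0.4]
gripper_width: 0.0643
grasp_force: 0.0
```

Emit:
{"fn": "step_arm", "kwargs": {
  "increments": "0.4 0 0 -0.1 0;0.4 0 0 -0.3 0;0.4 0 0 -0.5 0;0.4 0 0 -0.7 0;0.4 0 0 -0.9 0;0.4 -0.2 0 -0.9 0;0.4 -0.4 0 -0.9 0;0.4 -0.4 0 -0.9 0;0.4 -0.4 0 -0.9 0"
}}

```text
t: 33.65
tool_pos: [0.6506, 0.087, 0.49]
eef_rot: [-0.086, 0.996, -0.0, -0.001]
ft_force: [0.0, 0.1, 1.0]
gripper_width: 0.0644
grasp_force: 0.0
```

```bash
python3 -c "
from h import *
s=get_state();print(s['tool_pos'],go([.6801,.1726,.45]),go([.6801,.1726,.40]))
save('wrist','w10');save('side','s10');i=cv2.imread('pics/w10.png');j=cv2.imread('pics/s10.png')
a=cv2.resize(i,(400,300));b=cv2.resize(j[80:305,190:490],(400,300),interpolation=cv2.INTER_CUBIC)
cv2.imwrite('pics/m10.png',cv2.hconcat([a,b]))"
```

```text
[0.65056304 0.08698913 0.48995323] ([-0.1462, 0.2643, 0.1329], np.float64(-0.0)) ([-0.1464, 0.2643, 0.2996], np.float64(-0.0))
```

View pics/m10.png

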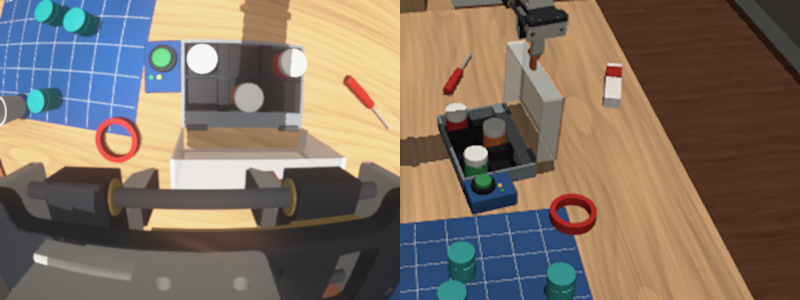

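All three jars are seated: green at (202,58), red at (290,64) and orange at (248,97). Next I re-grip the bar.

Emit:
{"fn": "step_arm", "kwargs": {
  "increments": "0.4 -0.146 0.26 0 0;0.4 -0.146 0.26 0 0;0.4 -0.146 0.26 0.1 0;0.4 -0.146 0.26 0.13 0;0.4 -0.146 0.26 0.13 0;0.4 -0.146 0.26 0.13 0"
}}

```text
t: 34.5
tool_pos: [0.6805, 0.1709, 0.4532]
eef_rot: [-0.086, 0.996, 0.0, 0.001]
ft_force: [-0.1, 0.2, 0.6]
gripper_width: 0.0643
grasp_force: 0.0
```

```bash
python3 -c "
from h import *
print(go([.6801,.172,.399]))
b=np.radians(99.8)
for p in np.arange(95.8,4,-4.):
  q=np.radians(p);
  if round((99.8-p)/4)%10==1: b0=np.radians(p+4)
  print(round(p-5.65,1),*np.round([.68*(np.cos(q)-np.cos(b0)),-.68*(np.sin(q)-np.sin(b0))],3))"
```

```text
([0.001, 0.0038, 0.1808], np.float64(-0.001))
90.1 0.047 -0.006
86.1 0.094 -0.01
82.1 0.142 -0.009
78.1 0.189 -0.006
74.1 0.236 0.001
70.1 0.283 0.011
66.1 0.328 0.024
62.2 0.373 0.04
58.2 0.416 0.06
54.2 0.458 0.082
50.2 0.04 0.025
46.2 0.078 0.053
42.2 0.115 0.084
38.2 0.149 0.117
34.2 0.18 0.152
30.2 0.209 0.19
26.2 0.236 0.229
22.2 0.259 0.271
18.2 0.28 0.313
14.1 0.298 0.357
10.1 0.015 0.045
6.1 0.026 0.091
2.1 0.034 0.138
```

Emit:
{"fn": "step_arm", "kwargs": {
  "increments": "0.4 0.001 0.004 0.1 0;0.4 0.001 0.004 0.16 0;0.4 0.001 0.004 0.18 0;0.4 0.001 0.004 0.18 0;0.4 0.001 0.004 0.18 0;-1 0.001 0.004 0.18 0;-1 0.001 0.004 0.18 0;-1 0.001 0.004 0.18 0;-1 0.001 0.004 0.18 0;-1 0.001 0.004 0.18 0"
}}

```text
t: 35.75
tool_pos: [0.6798, 0.1735, 0.3977]
eef_rot: [-0.087, 0.996, 0.001, 0.0]
ft_force: [-0.3, 2.1, 0.7]
gripper_width: 0.0258
grasp_force: 30.0
```

Emit:
{"fn": "step_arm", "kwargs": {
  "increments": "-1 0 0 0 0;-1 0 0 0 0;-1 0 0 0 0"
}}

```text
t: 36.12
tool_pos: [0.6798, 0.1735, 0.3976]
eef_rot: [-0.087, 0.996, 0.001, -0.0]
ft_force: [-0.4, 5.2, 0.5]
gripper_width: 0.026
grasp_force: 30.0
```

Emit:
{"fn": "step_arm", "kwargs": {
  "increments": "-1 0.047 0 -0.006 0;-1 0.094 0 -0.01 0;-1 0.142 0 -0.009 0;-1 0.189 0 -0.006 0;-1 0.236 0 0.001 0;-1 0.283 0 0.011 0;-1 0.328 0 0.024 0;-1 0.373 0 0.04 0;-1 0.416 0 0.06 0;-1 0.458 0 0.082 0"
}}

```text
t: 37.38
tool_pos: [0.5451, 0.1499, 0.3741]
eef_rot: [-0.087, 0.996, 0.001, 0.002]
ft_force: [3.0, 7.9, 0.6]
gripper_width: 0.0255
grasp_force: 30.0
```

Emit:
{"fn": "step_arm", "kwargs": {
  "increments": "-1 0.04 0 0.025 0;-1 0.078 0 0.053 0;-1 0.115 0 0.084 0;-1 0.149 0 0.117 0;-1 0.18 0 0.152 0;-1 0.209 0 0.19 0;-1 0.236 0 0.229 0;-1 0.259 0 0.271 0;-1 0.28 0 0.313 0;-1 0.298 0 0.357 0"
}}

```text
t: 38.62
tool_pos: [0.4563, 0.1344, 0.2661]
eef_rot: [-0.087, 0.996, 0.001, 0.0]
ft_force: [-2.4, 7.2, 3.0]
gripper_width: 0.0254
grasp_force: 30.0
```

Emit:
{"fn": "step_arm", "kwargs": {
  "increments": "-1 0.015 0 0.045 0;-1 0.026 0 0.091 0;-1 0.034 0 0.138 0;-1 0.037 0 0.155 0;-1 0.037 0 0.163 0;-1 0.037 0 0.163 0;-1 0.037 0 0.163 0"
}}

```text
t: 39.5
tool_pos: [0.4452, 0.1325, 0.217]
eef_rot: [-0.087, 0.996, 0.0, -0.0]
ft_force: [-3.6, 7.0, -2.0]
gripper_width: 0.0257
grasp_force: 30.0
```

Emit:
{"fn": "step_arm", "kwargs": {
  "increments": "0 0 0 0 0;0.4 0 0 0 0;0.4 0 0 0 0;0.4 0 0 0 0;0.4 0 0 -0.1 0;0.4 0 0 -0.3 0;-1 0 0 -0.3 0;-1 0 0 -0.3 0;-1 0 0 -0.3 0;-1 0 0 -0.3 0"
}}

```text
t: 40.75
tool_pos: [0.4453, 0.1316, 0.306]
eef_rot: [-0.086, 0.996, -0.0, -0.001]
ft_force: [-0.2, -0.4, -0.4]
gripper_width: 0.0286
grasp_force: 0.0
```

```bash
python3 -c "
from h import *
print(go([*sh(-.045,0)[:2],.266]))"
```

```text
([-0.2126, 0.0074, 0.133], np.float64(0.0))
```

Emit:
{"fn": "step_arm", "kwargs": {
  "increments": "-1 -0.11 0.007 0 0;-1 -0.213 0.007 0 0;-1 -0.213 0.007 0.06 0;-1 -0.213 0.007 0.1 0;-1 -0.213 0.007 0.13 0;-1 -0.213 0.007 0.13 0;-1 -0.213 0.007 0.138 0;-1 -0.213 0.007 0.145 0;-1 -0.213 0.007 0.152 0;-1 -0.213 0.007 0.152 0"
}}

```text
t: 42.0
tool_pos: [0.5082, 0.1448, 0.2631]
eef_rot: [-0.086, 0.996, 0.0, 0.0]
ft_force: [-7.2, -1.3, 22.4]
gripper_width: 0.0005
grasp_force: 10.8
```

Emit:
{"fn": "step_arm", "kwargs": {
  "increments": "-1 0 0 0.006 0;-1 0 0 0.006 0;-1 0 0 0.006 0;-1 0 0 0.006 0"
}}

```text
t: 42.5
tool_pos: [0.5081, 0.1447, 0.2628]
eef_rot: [-0.086, 0.996, 0.001, 0.001]
ft_force: [-13.7, -4.3, 43.1]
gripper_width: 0.0006
grasp_force: 21.2
```

Fully shut: 43 N gave only 0.3 mm more. Next, the button.

Emit:
{"fn": "step_arm", "kwargs": {
  "increments": "-1 0 0 -0.05 0;-1 0 0 -0.2 0;-1 0 0 -0.2 0;-1 0 -0.2 -0.2 0;-1 0 -0.4 -0.2 0;-1 0 -0.5 -0.2 0;-1 0 -0.5 -0.2 0;-1 0 -0.5 -0.2 0"
}}

```text
t: 43.5
tool_pos: [0.5338, -0.0022, 0.3192]
eef_rot: [-0.087, 0.996, 0.0, -0.0]
ft_force: [1.2, 0.3, 0.6]
gripper_width: 0.0004
grasp_force: 0.0
```

```bash
python3 - <<'E'
from h import *
print(go([.5425,-.0035,.245]))
c=save('wrist','w11')['color'].astype(int)
def grn(f,fish,c):
    m=((c[...,1]>c[...,0]+50)&(c[...,1]>c[...,2]+25)).astype(np.uint8)
    n,l,st,ce=cv2.connectedComponentsWithStats(m)
    for k in range(1,n):
        if st[k,4]>60: print(f,st[k].tolist(),ce[k],[px2w(f,*ce[k],z,fish)[:2].round(4) for z in(.05,.055,.06)])
grn('w11',True,c);print(w2px('w11',[.5425,-.0035,.055],True))
c=save('side','s11')['color'].astype(int);grn('s11',False,c)
a=cv2.imread('pics/s11.png');cv2.imwrite('pics/s11b.png',cv2.resize(a[110:260,170:370],(800,600),interpolation=cv2.INTER_CUBIC))
E
```

```text
([-0.0278, -0.0095, 0.2474], np.float64(0.001))
w11 [234, 183, 40, 33, 1034] [253.22727273 199.83365571] [array([ 0.5437, -0.0037]), array([ 0.5422, -0.0038]), array([ 0.5406, -0.004 ])]
[253.55026869 200.26983817]
```

View pics/s11b.png

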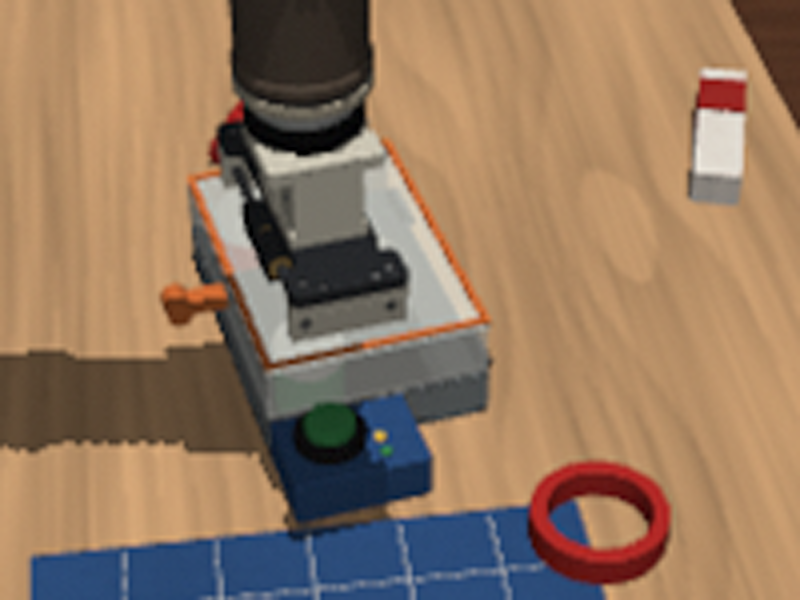

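The cover is shut and the button is confirmed at (0.5423,-0.0038). Pressing straight down.

Emit:
{"fn": "step_arm", "kwargs": {
  "increments": "-1 -0.028 -0.005 0.1 0;-1 -0.028 -0.005 0.2 0;-1 -0.028 -0.005 0.25 0;-1 -0.028 -0.005 0.26 0;-1 -0.028 -0.005 0.26 0"
}}

```text
t: 44.22
tool_pos: [0.5428, -0.0027, 0.2422]
eef_rot: [-0.087, 0.996, 0.0, 0.0]
ft_force: [0.2, 0.0, -0.2]
gripper_width: 0.0003
grasp_force: 0.0
```

Emit:
{"fn": "step_arm", "kwargs": {
  "increments": "-1 0 0 0.01 0;-1 0 0 0.018 0;-1 0 0 0.024 0;-1 0 0 0.024 0"
}}

```text
t: 44.72
tool_pos: [0.543, -0.0029, 0.2347]
eef_rot: [-0.086, 0.996, 0.0, 0.001]
ft_force: [0.8, 0.3, 3.1]
gripper_width: 0.0003
grasp_force: 1.7
```

Contact. I'll keep pressing.

Emit:
{"fn": "step_arm", "kwargs": {
  "increments": "-1 0 0 0.007 0;-1 0 0 0.014 0;-1 0 0 0.02 0;-1 0 0 0.02 0;-1 0 0 0.02 0"
}}

```text
t: 45.35
tool_pos: [0.543, -0.0031, 0.2315]
eef_rot: [-0.086, 0.996, 0.0, 0.001]
ft_force: [-10.8, 0.5, 44.6]
gripper_width: 0.0005
grasp_force: 22.1
```

Emit:
{"fn": "step_arm", "kwargs": {
  "increments": "-1 0 0 0.006 0;-1 0 0 0.01 0;-1 0 0 0.01 0;-1 0 0 0.01 0"
}}

```text
t: 45.85
tool_pos: [0.543, -0.0032, 0.2309]
eef_rot: [-0.086, 0.996, 0.001, 0.002]
ft_force: [-21.3, 0.9, 76.4]
gripper_width: 0.0007
grasp_force: 38.1
```

Bottomed out. Retract and check.

Emit:
{"fn": "step_arm", "kwargs": {
  "increments": "-1 0 0 -0.03 0;-1 0 0 -0.1 0;-1 0 0 -0.3 0;-1 0 0 -0.5 0;-1 0.3 0 -0.5 0;-1 0.6 0 -0.5 0;-1 0.6 0 -0.5 0;-1 0.6 0 -0.5 0;-1 0.6 0 -0.5 0"
}}

```text
t: 46.98
tool_pos: [0.3654, -0.0339, 0.3755]
eef_rot: [-0.086, 0.996, 0.0, 0.0]
ft_force: [1.3, 0.2, 0.4]
gripper_width: 0.0
grasp_force: 0.0
```

```bash
python3 - <<'E'
from h import *
a=save('side','s12')['color'];b=save('scene','sc12')['color']
i=cv2.resize(a[110:260,170:370,::-1],(400,300),interpolation=cv2.INTER_CUBIC);j=cv2.resize(b[120:270,130:330,::-1],(400,300),interpolation=cv2.INTER_CUBIC)
cv2.imwrite('pics/m12.png',cv2.hconcat([i,j]))
E
```

```text
(no output)
```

View pics/m12.png

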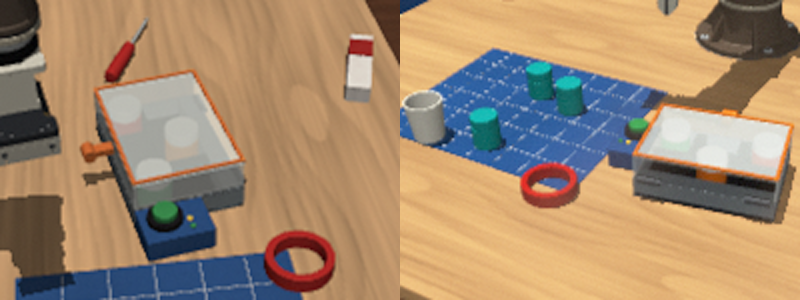

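The cover is shut over three upright jars, the button is back out, and the bystanders and look-alikes haven't moved.

```bash
python3 -c "
from rig import job_done
print(job_done())"
```

```text
the job is handed in; nothing more can be done
None
```

The job is handed in: the orange, red and green jars stand upright in their own pockets, the cover was pressed fully shut, and only then was the start button pushed to its stop and let go (peak force 76 N, on the button); the tape, cup, screwdriver and turquoise look-alikes were left alone.

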